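# Hold the label clip home behind the rack lip

### The arm

A 7-joint arm with a two-finger parallel gripper is mounted at the origin on a cart in front of the work surface, level with it; the furniture and walls round the work are solid. World frame = base frame: x ahead of the robot, y to its left, z up, the work surface at z = 0. Lengths are in m, angles in rad, forces in N, time in s.
With the tool pointing down it reaches from about 0.4 to 0.85 m from the base axis. Payload 4.5 kg.
Tool frame: the origin (TCP) lies at the very end of the fingers, on their centre line; the grasp point (between the pads) lies 19 mm behind it; z points along the fingers, y is the line along which they close (so a half turn about z gives the same grasp; the last joint's range is limited). The gripper opens to 88 mm and grips with 3 to 60 N. Pads are 18 mm wide; open, the fingers measure 123 mm over their backs; the gripper's body (75 mm by 187 mm) begins 45 mm behind the grasp point.
Start: joints at [1.345, 0.689, -0.195, 1.565, 0.157, 0.902, -0.215], TCP at [0.161, -0.604, 0.239] pointing down, gripper open.
Joint ranges: [-3.01, 3.01], [-0.46, 2.08], [-1.47, 1.51], [0.13, 2.56], [-1, 4.14], [0.04, 2.09], [-2.66, 2.66]. Speed limits (rad/s): [2.57, 2.57, 3.14, 3.14, 3.14, 3.14, 3.14].

### API

Orientations are given as a unit quaternion [x, y, z, w].
In Python, from plant import r gives the robot as it stands. The module is installed in compiled form; this text tells all that it offers.
- The arm moves only by the tool step_arm, never from a script. Its argument "increments" is a list of rows, each a list of 2 entries, a list of its own where there are three numbers: the shift along the world's x, y, z in cm, then the turn, a rotation vector about the world's x, y, z in degrees. A call has exactly 10 rows; each row shifts and turns the commanded pose from where the row before left it; what a row does not reach is not made up. A row lasts 1/10 s, in which the tool goes at most 50 mm and 8.59 degrees, less where a joint would pass 70% of its speed; a pose out of reach is approached as far as the arm can. A call is refused whole if a number of a shift passes 5 or a number of a turn 8.59, either way. A call with a gripper value outside its range is refused whole. "fingers" is the opening, from 0 (shut) to 1 (fully open), set as the call begins (left out, the last holds). The fingers move at their own pace and stop on an object; "grip_force" is the grip in N (left out, the last holds). Time passes only in rows, so rows that do not move let the fingers close, or fill a call up. It gives the time, the measured TCP pose, the force, the opening and the grip force at its end, in the units of the state.
- r.get_state(): the state, without advancing time (a new reading comes with each control period).
- r.snapshot(name): name is "side" or "top"; returns (picture, depth): 400x640x3 uint8, red, green, blue; 400x640 float32, m along the optical axis (not along the pixel's ray), 0 where there is no reading.
- r.calibration(name): a dict with "fov_y" (degrees; the focal length in pixels is half the picture's height over the tangent of half this angle, whatever the lens; pixels are square), "cx", "cy" (the principal point, pixels), "k1" (the pictures are not rectified: a ray, as slopes to the right and down, at radius r is drawn at 1 + k1 r^2 times it, then the intrinsics apply), "R" (3x3) and "t" (3): a world point X has camera coordinates R X + t. Camera axes: x right, y down, z forward; pixel columns grow to the right and rows downward; lengths in m; the calibration is good to about 2 mm. A picture is of the moment at which its call begins. calibration takes no time and is no camera call.
- r.finish_job(): hands the job in; it is judged then, once.
The state is a dict: "clock": time; "q": joint angles; "qd": joint speeds; "joint_torque": joint torques, N m; "tool_pos": TCP position; "eef_rot": TCP orientation; "contact_force": force on the tool from outside, world axes, zero at the start; "moment": the same for the moment, N m; "opening": opening from 0.0 (shut) to 1.0 (fully open); "finger_force": force on a finger pad.
Only numpy, scipy, OpenCV 4.12 (cv2) and the standard library are available. Lean on these libraries where they do the work, as an engineer would, in place of code of your own. Each camera call takes 0.05 s, during which the arm holds its last target. There are 200 camera calls.

### The job

Fit the white label clip onto the front lip of the wooden rack, in the bay straight in front of the miniature figure (not in front of a paint pot): its card face towards the front and its tongue pushed down behind the lip. Press it fully home against the sprung strip in the groove and finish while still gripping or pressing it with the fingers and holding it down there, because it springs up if let go; do not disturb the figure and the two pots on the rack.

Things in the scene. Friction and masses are not known exactly. Their poses are not given: they have to be found in the camera images.
- clip_grip (a point): Loose white plastic label clip (about 40 g), h-shaped from the side, standing on its two legs: an upright face plate 44 wide (y) x 74 high x 6 mm thick (x) with a framed blank card on its -x face, and a bridge and tongue behind. Point: mid-thickness of the plate, 52 mm above its lower edge, 22 mm below its top; grasp here across the 6 mm. x points from card to tongue, z up.
- clip_seat (a point): Underside of the clip's bridge, above the tongue: 15.5 mm behind (+x) and 26 mm below clip_grip, 26 mm above the clip's lowest edge. The bridge, 4 mm thick, reaches 15 mm back from the plate; keep fingertips above it. The tongue, 5 mm thick, 44 wide, hangs from its rear end as low as the plate, round at the end, 10 mm behind the plate. Axes as the clip's.
- rack: Fixed wooden rack 130 deep (x) x 178 wide (y), deck 36 mm high. Origin: centre of the underside; x from front to back, z up. Front lip 5 mm thick, 42 mm high, round on top, front face 65 mm before the origin; behind it a groove 10 mm wide in three bays 50 mm wide, 56 mm apart. Home, the clip's bridge sits on the lip, plate in front of it, tongue in the groove.
- bay_0 (a point): Centre of the groove of the left bay, at the height of the lip's top (42 mm above the table). The clip is home there when clip_seat lies at this point (to within the tongue's play, 2.5 mm to front and back, 3 mm sideways). Axes as the rack's.
- bay_1 (a point): Centre of the groove of the middle bay, at the height of the lip's top (42 mm above the table). The clip is home there when clip_seat lies at this point (to within the tongue's play, 2.5 mm to front and back, 3 mm sideways). Axes as the rack's.
- bay_2 (a point): Centre of the groove of the right bay, at the height of the lip's top (42 mm above the table). The clip is home there when clip_seat lies at this point (to within the tongue's play, 2.5 mm to front and back, 3 mm sideways). Axes as the rack's.
- spot_0 (a point): Point on the deck's top, 75 mm straight behind the left bay's groove, where one of the three objects stands (within about 6 mm). Axes as the rack's.
- spot_1 (a point): Point on the deck's top, 75 mm straight behind the middle bay's groove, where one of the three objects stands (within about 6 mm). Axes as the rack's.
- spot_2 (a point): Point on the deck's top, 75 mm straight behind the right bay's groove, where one of the three objects stands (within about 6 mm). Axes as the rack's.
- strip_0 (a joint): Sprung steel strip in the bottom of the left bay's groove, 19 mm below the lip's top when free. Value: how far it is pressed down, m: 0 free, 0.007 with the clip fully home. Pushes up with about 2 N at first, 7 N at home.
- strip_1 (a joint): Sprung steel strip in the bottom of the middle bay's groove, 19 mm below the lip's top when free. Value: how far it is pressed down, m: 0 free, 0.007 with the clip fully home. Pushes up with about 2 N at first, 7 N at home.
- strip_2 (a joint): Sprung steel strip in the bottom of the right bay's groove, 19 mm below the lip's top when free. Value: how far it is pressed down, m: 0 free, 0.007 with the clip fully home. Pushes up with about 2 N at first, 7 N at home.
- figure_mid (a point): Middle (25 mm up) of the miniature figure with a spear, on a round 25 mm base, 51 mm tall, loose on the rack's deck behind one of the bays. It marks the bay to use. Leave it where it stands.
- jar_a_mid (a point): Middle (20 mm up) of a paint pot, 35 mm across, 40 mm tall, loose on the deck. Leave it.
- jar_b_mid (a point): Middle (20 mm up) of the other paint pot, same size, loose on the deck. Leave it.
Mind the look-alikes: they are no part of the job. What is meant by the part that bears clip_grip is not blue or orange, and is the larger of those in its own colour.

How it is judged:
On the way:
1. the clip is lifted clear of the table (height (world z) of clip_seat above 0.06 m), for 0.1 s.
At the end, for the whole second after the job is handed in: Fingers still hold or press the clip: upright within 0.15 rad, card to the front, within 8 mm of the point of the bay before the figure, its strip pressed 5.3 mm or more (of 7), over 3 N on the rack, under 20 mm/s; figure and pots upright, within 25 mm of their start (((horizontal distance between figure_mid and spot_0 below 0.027 m and value of joint strip_0 above 0.0053 m and horizontal distance between clip_seat and bay_0 below 0.008 m) or (horizontal distance between figure_mid and spot_1 below 0.027 m and value of joint strip_1 above 0.0053 m and horizontal distance between clip_seat and bay_1 below 0.008 m) or (horizontal distance between figure_mid and spot_2 below 0.027 m and value of joint strip_2 above 0.0053 m and horizontal distance between clip_seat and bay_2 below 0.008 m)) and x of clip_grip in the frame of rack below -0.065 m and angle between clip_grip's own z axis and vertical below 0.15 rad and contact force between rack and clip above 3 N and contact force between the fingers and clip above 1 N and linear speed of clip below 0.02 m/s and distance of each of figure_mid, jar_a_mid, jar_b_mid from where it was at the start of the episode below 0.025 m and angle between each of figure_mid, jar_a_mid, jar_b_mid's own z axis and vertical below 0.2 rad); the arm keeps its last pose, push and grip.
It fails at once if the figure or a pot on the rack is knocked over or shifted (distance of any of figure_mid, jar_a_mid, jar_b_mid from where it was at the start of the episode above 0.025 m or angle between any of figure_mid, jar_a_mid, jar_b_mid's own z axis and vertical above 0.5 rad).
It also fails if it takes over 45 s, if anything falls off the work surface, if the arm or the gripper's body presses on something with over 40 N, if the wrist force passes 120 N, or if a joint passes its speed limit or range.

## Working session

There is one attempt and no reset: what is moved stays moved. The work goes in short steps, Python scripts to look and compute and a tool call to move; the robot and the scene stay as the last step left them, time stands still between calls to the robot, and variables do not carry over. Pictures are saved under pics/ and viewed, at most 10 in all, crops included, and the job is handed in when it is done.

Besides the shell and the picture viewer there is one more tool, called after "Emit:" as name(argument=value, ...), one argument or row to a line, values as JSON. step_arm: Moves the arm, as the interface text tells. Its arguments: {"type":"object","properties":{"increments":{"type":"array","items":{"type":"array"}},"fingers":{"type":"number"},"grip_force":{"type":"number"}},"required":["increments"]}

```bash
mkdir -p pics
cat > h.py <<'E'
import numpy as np, cv2
from plant import r
def cal(n):
    c=r.calibration(n); f=200/np.tan(np.radians(c["fov_y"])/2)
    return f,c["cx"],c["cy"],c["k1"],np.array(c["R"]),np.array(c["t"])
def rays(n,uv):
    f,cx,cy,k1,R,t=cal(n); uv=np.atleast_2d(uv).astype(float)
    d=(uv-[cx,cy])/f; p=d.copy()
    for _ in range(20): p=d/(1+k1*(p**2).sum(1,keepdims=True))
    return -R.T@t, np.c_[p,np.ones(len(p))], R, t
def plane(n,uv,z):
    o,p,R,t=rays(n,uv); w=p@R
    return o+w*((z-o[2])/w[:,2:])
def cloud(n,uv,dep):
    o,p,R,t=rays(n,uv); return o+(p*np.asarray(dep).reshape(-1,1))@R
def proj(n,X):
    f,cx,cy,k1,R,t=cal(n); c=np.atleast_2d(X)@R.T+t; p=c[:,:2]/c[:,2:]
    return p*(1+k1*(p**2).sum(1,keepdims=True))*f+[cx,cy]
E
python3 - <<'E'
from h import *
for n in("top","side"):
    im,d=r.snapshot(n); cv2.imwrite(f"pics/{n}0.png",im[:,:,::-1]); np.savez(f"{n}0.npz",im=im,d=d)
    c=r.calibration(n); print(n,c["fov_y"],c["k1"],-np.array(c["R"]).T@c["t"],np.round(c["R"],2).tolist(), (d>0).mean())
s=r.get_state(); print(s["clock"],s["tool_pos"],s["eef_rot"],s["contact_force"],s["opening"])
E
```

```text
top 42.777392409138784 -0.010566086379447805 [ 0.3846378  -0.11898522  1.18498761] [[0.02, -1.0, 0.0], [-0.98, -0.02, -0.18], [0.18, 0.0, -0.98]] 0.99585546875
side 42.956032355218014 -0.007274133044745921 [ 0.14732775 -0.78013248  0.74227156] [[0.82, -0.57, -0.02], [-0.39, -0.53, -0.76], [0.42, 0.63, -0.65]] 0.996125
0.1 [ 0.16035924 -0.60347917  0.23800231] [ 9.91567879e-01  1.29585655e-01 -1.77510504e-04 -8.16935141e-04] [ 0.66903078  0.19428029 -0.0406537 ] 0.997053749967901
```

View pics/top0.png

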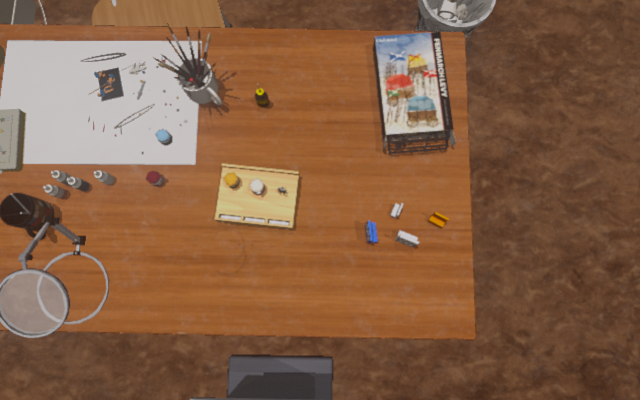

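View pics/side0.png

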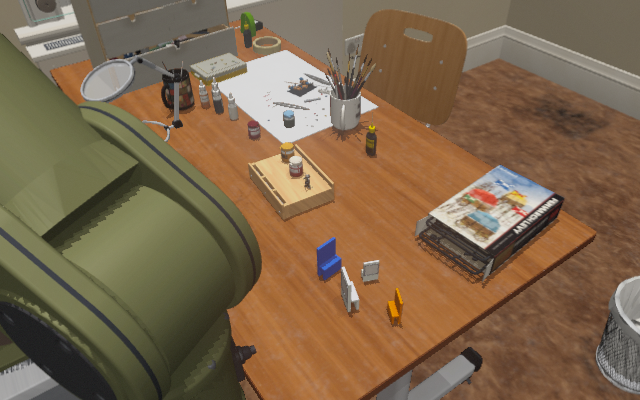

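Top view: the rack is centred at about (258,196), with the figure at (282,190), which is the right bay. The large white clip is at (407,239) and a small white look-alike at (397,210), with blue and orange ones beside them. Next I'll take closer crops and the point clouds.

Run:
```python
from h import *
T=np.load("top0.npz");S=np.load("side0.npz")
a=cv2.resize(T["im"][150:260,205:315],None,fx=3.6,fy=3.6,interpolation=2)
b=cv2.resize(T["im"][195:260,360:425],(396,396),interpolation=2)
c=cv2.resize(S["im"][140:220,240:340],(495,396),interpolation=2)[:,:396]
d=cv2.resize(S["im"][255:320,325:390],(396,396),interpolation=2)
o=np.vstack([np.hstack([a[:300,:396],b[:300]]),np.hstack([c[:300],d[96:396]])])
cv2.imwrite("pics/crop.png",o[:,:,::-1])
# white clip cloud from both
for n,D,(x0,x1,y0,y1) in(("top",T,(385,430,222,255)),("side",S,(330,365,262,318))):
    im,dep=D["im"],D["d"]; v,u=np.mgrid[y0:y1,x0:x1]; uv=np.c_[u.ravel(),v.ravel()]
    P=cloud(n,uv,dep[y0:y1,x0:x1].ravel()); px=im[y0:y1,x0:x1].reshape(-1,3).astype(int)
    m=(P[:,2]>.012)&(px.max(1)-px.min(1)<40)&(P[:,2]<.12)
    print(n,m.sum(),np.percentile(P[m],[1,50,99],axis=0).round(4).tolist())
    for lo,hi in((.012,.04),(.04,.06),(.06,.09)):
        q=P[m&(P[:,2]>=lo)&(P[:,2]<hi)]
        if len(q)>4:
            rc=cv2.minAreaRect((q[:,:2]*1000).astype(np.float32)); print(lo,len(q),np.round(rc[0],1),np.round(rc[1],1),rc[2], q[:,2].max().round(4))
# rack
im,dep=T["im"],T["d"]; v,u=np.mgrid[160:235,210:305]; uv=np.c_[u.ravel(),v.ravel()]
P=cloud("top",uv,dep[160:235,210:305].ravel())
m=(P[:,2]>.025)&(P[:,2]<.05); rc=cv2.minAreaRect((P[m,:2]*1000).astype(np.float32)); print("rack",rc,np.round(cv2.boxPoints(rc),1).tolist())
for k in(.034,.036,.038,.040,.042,.044): print(k,((P[:,2]>k)&(P[:,2]<k+.002)).sum())
```

```text
top 215 [[0.4943, -0.3429, 0.0147], [0.5072, -0.3181, 0.0427], [0.5276, -0.2974, 0.0773]]
0.012 102 [ 510.9 -320.8] [44.1 22.5] 68.80872344970703 0.0367
0.04 33 [ 501.6 -316.3] [42.5  4.7] 63.35672378540039 0.0576
0.06 80 [ 503.9 -318.4] [44.   8.1] 71.09796142578125 0.0784
side 440 [[0.4948, -0.3454, 0.0129], [0.5053, -0.3271, 0.0354], [0.565, -0.2935, 0.075]]
0.012 243 [ 527.1 -308.4] [90.  36.6] 42.464439392089844 0.0397
0.04 81 [ 523.8 -308. ] [82.4 28.1] 32.28956985473633 0.06
0.06 116 [ 505.  -318.9] [46.7  7. ] 69.79166412353516 0.0762
rack ((601.3280639648438, 22.35279083251953), (177.86737060546875, 130.8290557861328), 85.0948257446289) [[528.5, -60.70000076293945], [658.9000244140625, -71.80000305175781], [674.0999755859375, 105.4000015258789], [543.7999877929688, 116.5999984741211]]
0.034 1121
0.036 829
0.038 348
0.04 109
0.042 66
0.044 86
```

View pics/crop.png

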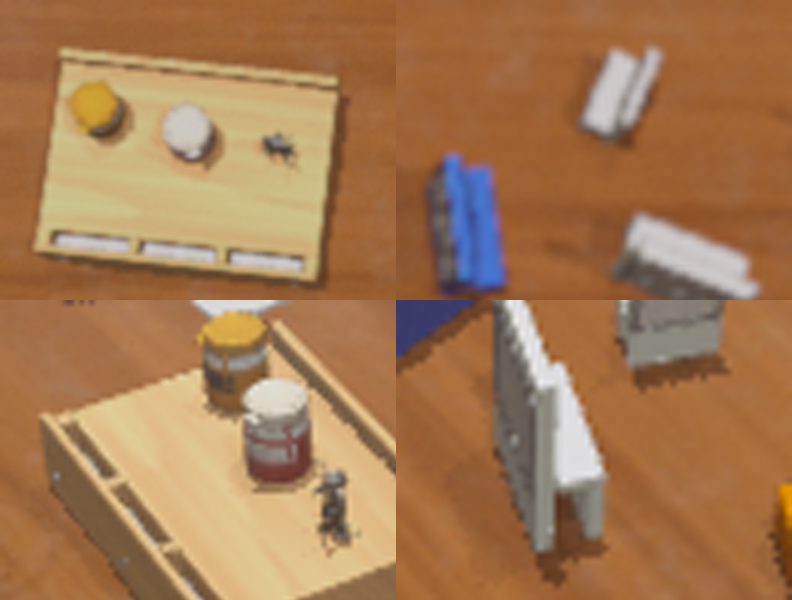

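Rack yaw is about −4.9° and its front faces the robot. The clip's yaw is about −20°, with its plate near (0.504, −0.318) and its card facing the robot. The figure marks the right bay, near (0.542, −0.029). Now I'll move above the clip.

Emit:
step_arm(
  increments=[
    [[3.4, 2.9, -0.8], [0, 0, 5.5]],
    [[3.4, 2.9, -0.8], [0, 0, 5.5]],
    [[3.4, 2.9, -0.8], [0, 0, 5.5]],
    [[3.4, 2.9, -0.8], [0, 0, 5.5]],
    [[3.4, 2.9, -0.8], [0, 0, 5.5]],
    [[3.4, 2.9, -0.8], [0, 0, 5.5]],
    [[3.4, 2.9, -0.8], [0, 0, 5.5]],
    [[3.4, 2.9, -0.8], [0, 0, 5.5]],
    [[3.4, 2.9, -0.8], [0, 0, 5.5]],
    [[3.4, 2.4, -0.8], [0, 0, 5.5]],
  ],
  fingers=0.4,
  grip_force=40,
)

```text
clock: 1.1
tool_pos: [0.5017, -0.3169, 0.1582]
eef_rot: [0.818, 0.575, -0.0, -0.001]
contact_force: [0.5, -0.9, 0.2]
opening: 0.402
finger_force: 0.0
```

```bash
cat >> h.py <<'E'
from scipy.spatial.transform import Rotation as Ro
def st():
    s=r.get_state(); M=Ro.from_quat(s["eef_rot"]).as_matrix()
    print("t",s["clock"],"pos",np.round(s["tool_pos"],4),"z",M[:,2].round(4),"yaw_y",np.degrees(np.arctan2(M[1,1],M[0,1])).round(2),"F",np.round(s["contact_force"],2),"M",np.round(s["moment"],2),"open",round(s["opening"],4),"ff",s["finger_force"])
    return s
def plate(T):
    im,dep=T; v,u=np.mgrid[222:255,385:430]; P=cloud("top",np.c_[u.ravel(),v.ravel()],dep[222:255,385:430].ravel()); return P
E
python3 - <<'E'
from h import *
st()
T=np.load("top0.npz"); P=plate((T["im"],T["d"])); q=P[(P[:,2]>.069)&(P[:,2]<.085)]
rc=cv2.minAreaRect((q[:,:2]*1000).astype(np.float32)); print(len(q),rc)
q=P[(P[:,2]>.025)&(P[:,2]<.036)]; print(len(q),cv2.minAreaRect((q[:,:2]*1000).astype(np.float32)))
E
```

```text
t 1.1 pos [ 0.5017 -0.3169  0.1582] z [-7.e-04  7.e-04 -1.e+00] yaw_y -19.82 F [ 0.47 -0.87  0.2 ] M [-0.05 -0.07  0.04] open 0.4019 ff 0.0
61 ((503.89727783203125, -318.3768005371094), (43.9854736328125, 8.101821899414062), 72.00591278076172)
87 ((510.895263671875, -320.7919006347656), (43.95375442504883, 22.45571517944336), 68.80872344970703)
```

Emit:
step_arm(
  increments=[
    [[0.1, -0.1, -3], [0, 0, 0]],
    [[0.1, 0, -3], [0, 0, 0]],
    [[0, 0, -3], [0, 0, 0]],
    [[0, 0, -1.5], [0, 0, 0]],
    [[0, 0, -1], [0, 0, 0]],
    [[0, 0, -0.8], [0, 0, 0]],
    [[0, 0, 0], [0, 0, 0]],
    [[0, 0, 0], [0, 0, 0]],
    [[0, 0, 0], [0, 0, 0]],
    [[0, 0, 0], [0, 0, 0]],
  ],
)

```text
clock: 2.1
tool_pos: [0.503, -0.3204, 0.0366]
eef_rot: [0.82, 0.573, 0.0, 0.001]
contact_force: [0.6, -0.8, 0.3]
opening: 0.398
finger_force: 0.0
```

Run:
```python
from h import *
st()
im,d=r.snapshot("side"); c=cv2.resize(im[200:330,280:450],None,fx=4.5,fy=4.5); cv2.imwrite("pics/pre.png",c[:,:,::-1])
```

```text
t 2.1 pos [ 0.503  -0.3204  0.0366] z [ 1.4e-03 -7.0e-04 -1.0e+00] yaw_y -20.13 F [ 0.58 -0.78  0.27] M [-0.04 -0.04  0.01] open 0.3976 ff 0.0
```

View pics/pre.png

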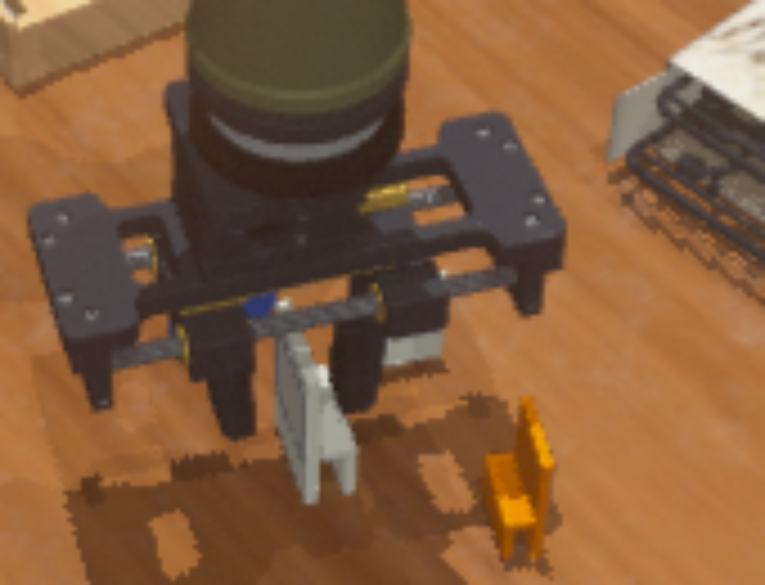

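The fingers straddle the plate above the bridge: front finger at about (235,420), rear at (355,395), plate between them. Close, then lift.

Emit:
step_arm(
  increments=[
    [[0, 0, 0], [0, 0, 0]],
    [[0, 0, 0], [0, 0, 0]],
    [[0, 0, 0], [0, 0, 0]],
    [[0, 0, 0], [0, 0, 0]],
    [[0, 0, 0], [0, 0, 0]],
    [[0, 0, 0], [0, 0, 0]],
    [[0, 0, 0], [0, 0, 0]],
    [[0, 0, 0], [0, 0, 0]],
    [[0, 0, 0], [0, 0, 0]],
    [[0, 0, 0], [0, 0, 0]],
  ],
  fingers=0,
  grip_force=40,
)

```text
clock: 3.15
tool_pos: [0.5026, -0.32, 0.0357]
eef_rot: [0.82, 0.573, 0.0, 0.0]
contact_force: [0.1, 0.2, -0.5]
opening: 0.065
finger_force: 40.0
```

Run:
```python
from h import *
st()
for z in(.08,.09,.1,.11): print(z,((proj("side",[.416,-.288,z])-[280,200])*4.5).round())
```

```text
t 3.15 pos [ 0.5026 -0.32    0.0357] z [ 1.e-04  0.e+00 -1.e+00] yaw_y -20.11 F [ 0.11  0.18 -0.53] M [-0.11 -0.05 -0.06] open 0.0647 ff 39.99993201345205
0.08 [[ 55. 383.]]
0.09 [[ 53. 365.]]
0.1 [[ 52. 347.]]
0.11 [[ 50. 329.]]
```

Run:
```python
from h import *
from scipy.optimize import least_squares
d=np.array([.939,-.344])
for uv,s0 in(((100,405),-.08),((528,313),.08)):
    f=lambda p:((proj("side",[.503+p[0]*d[0],-.3204+p[0]*d[1],p[1]])[0]-[280,200])*4.5-uv)
    print(least_squares(f,[s0,.1]).x)
```

```text
[-0.07646123  0.06219626]
[0.09689459 0.06134518]
```

Emit:
step_arm(
  increments=[
    [[0, 0, 1], [0, 0, 0]],
    [[0, 0, 1.5], [0, 0, 0]],
    [[0, 0, 2], [0, 0, 0]],
    [[0, 0, 2], [0, 0, 0]],
    [[0, 0, 2], [0, 0, 0]],
    [[0, 0, 2], [0, 0, 0]],
    [[0, 0, 1], [0, 0, 0]],
    [[0, 0, 0.5], [0, 0, 0]],
    [[0, 0, 0], [0, 0, 0]],
    [[0, 0, 0], [0, 0, 0]],
  ],
)

```text
clock: 4.15
tool_pos: [0.5021, -0.3199, 0.1552]
eef_rot: [0.82, 0.573, -0.0, -0.0]
contact_force: [0.2, 0.8, -0.1]
opening: 0.062
finger_force: 40.0
```

Run:
```python
from h import *
from scipy.optimize import least_squares
st()
d=np.array([.939,-.344]);n=np.array([.344,.939])
f=lambda p:np.ravel([(proj("side",[*(np.array([.503,-.3204])+s*p[2]*d+p[0]*n),p[1]])[0]-[280,200])*4.5-uv for uv,s in(((100,405),-1),((528,313),1))])
o=least_squares(f,[-.03,.09,.09]);print(o.x,o.fun)
im,dd=r.snapshot("side"); t,td=r.snapshot("top")
np.savez("s1.npz",im=im,d=dd); np.savez("t1.npz",im=t,d=td)
c=np.hstack([cv2.resize(im[150:300,280:410],(390,450)),cv2.resize(t[190:290,350:436],(390,450))]); cv2.imwrite("pics/lift.png",c[:,:,::-1])
```

```text
t 4.15 pos [ 0.5021 -0.3199  0.1552] z [-1.e-03  5.e-04 -1.e+00] yaw_y -20.11 F [ 0.21  0.79 -0.12] M [ 0.   -0.01  0.02] open 0.0618 ff 39.999884152784944
[-0.0303377   0.09904962  0.08186526] [ 0.14687903  0.6735129  -0.1525068  -0.69784002]
```

View pics/lift.png

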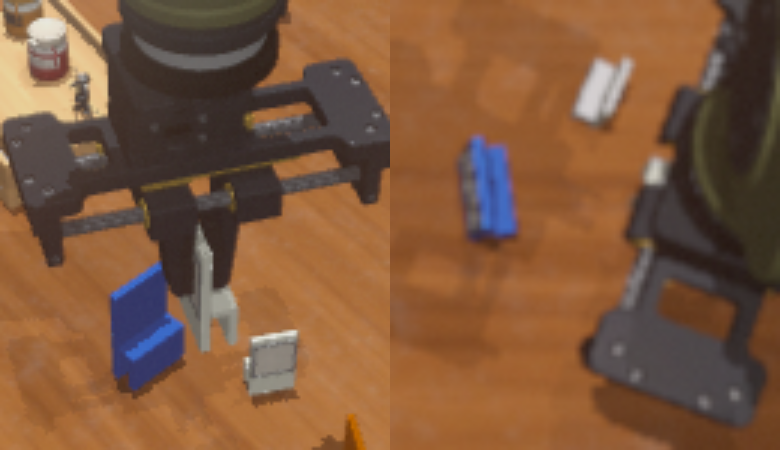

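Run:
```python
from h import *
for n,f,(x0,x1,y0,y1) in(("top","top0",(205,310,160,235)),("side","side0",(240,345,140,225)),("top","t1",(205,310,160,235))):
    D=np.load(f+".npz"); v,u=np.mgrid[y0:y1,x0:x1]; P=cloud(n,np.c_[u.ravel(),v.ravel()],D["d"][y0:y1,x0:x1].ravel())
    px=D["im"][y0:y1,x0:x1].reshape(-1,3).astype(int)
    m=(P[:,2]>.03)&(P[:,2]<.046)&(np.hypot(P[:,0]-.601,P[:,1]-.022)<.125); k=cv2.morphologyEx(m.reshape(y1-y0,-1).astype(np.uint8),cv2.MORPH_OPEN,np.ones((2,2))).ravel()>0
    rc=cv2.minAreaRect((P[k,:2]*1000).astype(np.float32)); print(f,np.round(rc[0],1),np.round(rc[1],1),rc[2], "deck z",np.median(P[k,2]))
    w=(px.min(1)>150)&(px.max(1)-px.min(1)<40)
    if n=="top":
        c=(w&(P[:,0]<.58)).reshape(y1-y0,-1).astype(np.uint8); nn,l,s,ce=cv2.connectedComponentsWithStats(c)
        for i in range(1,nn):
            if s[i,4]>15:
                q=P[l.ravel()==i]; print(s[i,4],ce[i]+[x0,y0],plane(n,[ce[i]+[x0,y0]],.023).round(4),np.median(q,0).round(4))
a=np.radians(-4.9);R=np.array([[np.cos(a),-np.sin(a)],[np.sin(a),np.cos(a)]])
C=np.array([.6013,.0224])
for p in((-.055,-.056),(-.055,0),(-.055,.056),(-.0705,-.0579),(.02,-.056)): print(p,(C+R@p).round(4))
```

```text
top0 [522.3   7.3] [315.1 200.6] 10.043916702270508 deck z 0.035090354890918496
69 [230.28985507 217.14492754] [[0.5527 0.0819 0.023 ]] [0.5528 0.0828 0.0223]
68 [254.41176471 219.69117647] [[0.5479 0.0262 0.023 ]] [0.5476 0.0268 0.0222]
67 [278.14925373 222.2238806 ] [[ 0.5431 -0.0285  0.023 ]] [ 0.5432 -0.0282  0.0221]
side0 [ 441.1 -353.4] [1019.1  187.2] 65.86778259277344 deck z 0.03522222758695198
t1 [522.4   7.3] [315.4 200.7] 10.043916702270508 deck z 0.035131150756726126
69 [230.23188406 217.10144928] [[0.5528 0.082  0.023 ]] [0.5528 0.0822 0.0222]
69 [254.53623188 219.68115942] [[0.5479 0.0259 0.023 ]] [0.5476 0.0269 0.0229]
70 [278.28571429 222.21428571] [[ 0.5431 -0.0288  0.023 ]] [ 0.5436 -0.0293  0.022 ]
(-0.055, -0.056) [ 0.5417 -0.0287]
(-0.055, 0) [0.5465 0.0271]
(-0.055, 0.056) [0.5513 0.0829]
(-0.0705, -0.0579) [ 0.5261 -0.0293]
(0.02, -0.056) [ 0.6164 -0.0351]
```

Emit:
step_arm(
  increments=[
    [[0.2, 2, 0], [0, 0, 1.5]],
    [[0.3, 3.5, 0], [0, 0, 1.5]],
    [[0.3, 4, 0], [0, 0, 2]],
    [[0.3, 4, 0], [0, 0, 2]],
    [[0.3, 4, -0.5], [0, 0, 2]],
    [[0.3, 4, -1], [0, 0, 2]],
    [[0.3, 3.5, -1], [0, 0, 2]],
    [[0.2, 2.5, -1], [0, 0, 1.2]],
    [[0.2, 1.5, -0.5], [0, 0, 1]],
    [[0, 0, 0], [0, 0, 0]],
  ],
)

```text
clock: 5.25
tool_pos: [0.5258, -0.025, 0.1151]
eef_rot: [0.734, 0.679, 0.001, -0.002]
contact_force: [0.6, 0.2, -0.1]
opening: 0.066
finger_force: 40.0
```

Emit:
step_arm(
  increments=[
    [[0, 0, 0], [0, 0, 0]],
    [[0, 0, 0], [0, 0, 0]],
    [[0, 0, 0], [0, 0, 0]],
    [[0, 0, 0], [0, 0, 0]],
    [[0, 0, 0], [0, 0, 0]],
    [[0, 0, 0], [0, 0, 0]],
    [[0, 0, 0], [0, 0, 0]],
    [[0, 0, 0], [0, 0, 0]],
    [[0, 0, 0], [0, 0, 0]],
    [[0, 0, 0], [0, 0, 0]],
  ],
)

```text
clock: 6.25
tool_pos: [0.5266, -0.03, 0.1157]
eef_rot: [0.737, 0.676, 0.0, 0.0]
contact_force: [-0.0, 0.5, -0.5]
opening: 0.063
finger_force: 40.0
```

Run:
```python
from h import *
st()
im,dd=r.snapshot("side"); np.savez("s2.npz",im=im,d=dd)
cv2.imwrite("pics/hover.png",cv2.resize(im[110:230,225:385],None,fx=5,fy=5,interpolation=2)[:,:,::-1])
```

```text
t 6.25 pos [ 0.5266 -0.03    0.1157] z [ 0.  0. -1.] yaw_y -4.91 F [-0.01  0.5  -0.5 ] M [ 0.03 -0.09  0.01] open 0.0635 ff 39.99996959231794
```

View pics/hover.png

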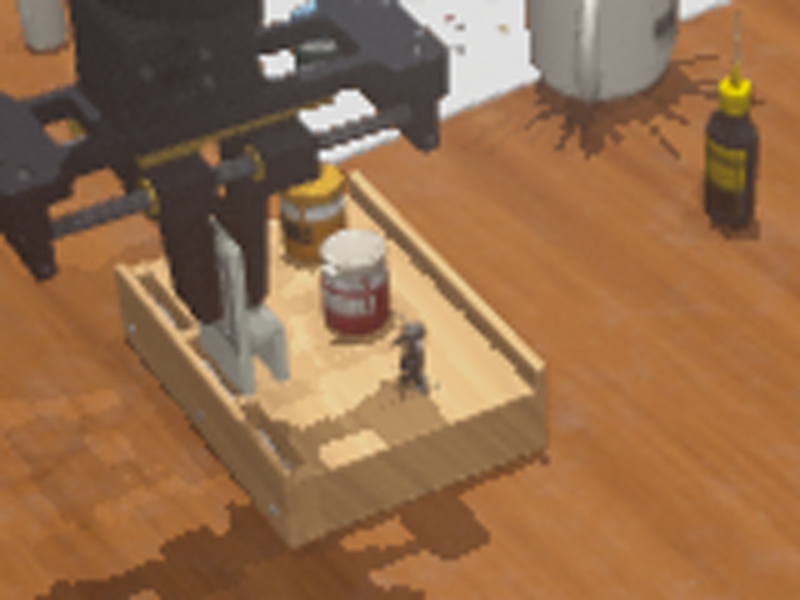

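Clip held upright above the right bay. Its right lower plate corner is at about (274,188) full-frame and the tongue end at about (282,186). Now I'll check it numerically.

Run:
```python
from h import *
T=np.array([.5266,-.030]);a=np.radians(-4.91);ex=np.array([np.cos(a),np.sin(a)]);ey=np.array([-ex[1],ex[0]])
for nm,dx,dy,z in(("plate front low R",-3,-20.1,.080),("plate back low R",3,-20.1,.08),("tongue rear low R",18,-20.1,.082),("plate topR",0,-20.1,.154)):
    print(nm,((proj("side",[*(T+ex*dx/1e3+ey*dy/1e3),z])[0]-[225,110])*5).round(1))
D=np.load("s2.npz"); y0,y1,x0,x1=150,192,262,286
v,u=np.mgrid[y0:y1,x0:x1];P=cloud("side",np.c_[u.ravel(),v.ravel()],D["d"][y0:y1,x0:x1].ravel());px=D["im"][y0:y1,x0:x1].reshape(-1,3).astype(int)
w=(px.max(1)-px.min(1)<30)&(px.min(1)>110)&(P[:,2]>.078)&(P[:,2]<.16)
L=np.c_[(P[w,:2]-T)@ex,(P[w,:2]-T)@ey,P[w,2]]*1000
print(w.sum(),np.percentile(L,[1,5,25,50,75,95,99],axis=0).round(1))
# bridge top (z~ .106-.112)
b=L[(L[:,2]>106)&(L[:,2]<113)&(L[:,0]>4)]; print("bridge",len(b),b.min(0).round(1),b.max(0).round(1))
# right end faces
s=L[L[:,1]<-15]; print("right",len(s),np.percentile(s,[2,20,50],axis=0).round(1))
# lip of rack front in side view
y0,y1,x0,x1=160,222,245,300
v,u=np.mgrid[y0:y1,x0:x1];P=cloud("side",np.c_[u.ravel(),v.ravel()],D["d"][y0:y1,x0:x1].ravel())
C=np.array([.6013,.0224]); Q=np.c_[(P[:,:2]-C)@ex,(P[:,:2]-C)@ey,P[:,2]]*1000
f=Q[(Q[:,2]>8)&(Q[:,2]<36)&(abs(Q[:,1])<85)&(Q[:,0]<-55)]; print("lipfront",len(f),np.percentile(f[:,0],[10,50,90]).round(1))
g=Q[(Q[:,2]>8)&(Q[:,2]<34)&(Q[:,1]<-80)&(Q[:,0]>-60)&(Q[:,0]<20)]; print("rackright",len(g),np.percentile(g[:,1],[10,50,90]).round(1))
```

```text
plate front low R [242.7 396.2]
plate back low R [255.8 391.4]
tongue rear low R [287.8 375.8]
plate topR [234.5 248.4]
152 [[ -3.6 -22.6  81.5]
 [ -3.4 -21.7  85.1]
 [ -1.4 -20.   96.4]
 [  0.9 -18.5 108.6]
 [ 11.8 -16.  128.2]
 [ 15.7  -8.4 153.3]
 [ 17.2  -3.9 154.7]]
bridge 31 [  4.8 -21.1 106.4] [ 17.3  -3.6 112.1]
right 121 [[ -3.6 -22.4  81.8]
 [ -2.2 -20.5  93.4]
 [  0.3 -19.1 107.7]]
lipfront 265 [-64.  -63.3 -62.4]
rackright 157 [-90.7 -88.9 -86.8]
```

Emit:
step_arm(
  increments=[
    [[0, 0.05, -1], [0, 0, 0]],
    [[0.03, 0, -1], [0, 0, 0]],
    [[0, 0, -0.8], [0, 0, 0]],
    [[0, 0, -0.4], [0, 0, 0]],
    [[0, 0, -0.2], [0, 0, 0]],
    [[0, 0, -0.2], [0, 0, 0]],
    [[0, 0, -0.2], [0, 0, 0]],
    [[0, 0, -0.2], [0, 0, 0]],
    [[0, 0, 0], [0, 0, 0]],
    [[0, 0, 0], [0, 0, 0]],
  ],
)

```text
clock: 7.3
tool_pos: [0.5269, -0.0296, 0.0758]
eef_rot: [0.737, 0.676, 0.0, 0.0]
contact_force: [0.2, 0.4, -0.4]
opening: 0.061
finger_force: 40.0
```

Run:
```python
from h import *
st()
```

```text
t 7.3 pos [ 0.5269 -0.0296  0.0758] z [ 2.e-04 -0.e+00 -1.e+00] yaw_y -4.92 F [ 0.16  0.38 -0.39] M [-0.02 -0.06  0.02] open 0.0607 ff 39.99983321875334
```

No contact yet. Continue down to just above the strip.

Emit:
step_arm(
  increments=[
    [[0, 0, -0.2], [0, 0, 0]],
    [[0, 0, -0.2], [0, 0, 0]],
    [[0, 0, -0.2], [0, 0, 0]],
    [[0, 0, -0.2], [0, 0, 0]],
    [[0, 0, -0.2], [0, 0, 0]],
    [[0, 0, -0.2], [0, 0, 0]],
    [[0, 0, -0.2], [0, 0, 0]],
    [[0, 0, 0], [0, 0, 0]],
    [[0, 0, 0], [0, 0, 0]],
    [[0, 0, 0], [0, 0, 0]],
  ],
)

```text
clock: 8.3
tool_pos: [0.527, -0.0295, 0.0618]
eef_rot: [0.737, 0.676, 0.0, 0.0]
contact_force: [-0.0, 0.3, 0.3]
opening: 0.067
finger_force: 40.0
```

Run:
```python
from h import *
st()
```

```text
t 8.3 pos [ 0.527  -0.0295  0.0618] z [ 2.e-04 -0.e+00 -1.e+00] yaw_y -4.91 F [-0.03  0.3   0.34] M [-0.08 -0.04  0.03] open 0.0667 ff 39.999876553192735
```

The tongue is freely in the groove. Press down now.

Emit:
step_arm(
  increments=[
    [[0, 0, -0.2], [0, 0, 0]],
    [[0, 0, -0.2], [0, 0, 0]],
    [[0, 0, -0.2], [0, 0, 0]],
    [[0, 0, -0.1], [0, 0, 0]],
    [[0, 0, -0.1], [0, 0, 0]],
    [[0, 0, -0.1], [0, 0, 0]],
    [[0, 0, -0.1], [0, 0, 0]],
    [[0, 0, 0], [0, 0, 0]],
    [[0, 0, 0], [0, 0, 0]],
    [[0, 0, 0], [0, 0, 0]],
  ],
  grip_force=50,
)

```text
clock: 9.3
tool_pos: [0.527, -0.0295, 0.052]
eef_rot: [0.737, 0.676, 0.0, 0.0]
contact_force: [-1.3, 0.1, 6.5]
opening: 0.064
finger_force: 50.0
```

Run:
```python
from h import *
st()
```

```text
t 9.3 pos [ 0.527  -0.0295  0.052 ] z [ 4.e-04 -1.e-04 -1.e+00] yaw_y -4.91 F [-1.31  0.11  6.55] M [-0.08  0.07 -0.03] open 0.0642 ff 50.00154113397002
```

Emit:
step_arm(
  increments=[
    [[0, 0, -0.05], [0, 0, 0]],
    [[0, 0, 0], [0, 0, 0]],
    [[0, 0, -0.05], [0, 0, 0]],
    [[0, 0, 0], [0, 0, 0]],
    [[0, 0, 0], [0, 0, 0]],
    [[0, 0, 0], [0, 0, 0]],
    [[0, 0, 0], [0, 0, 0]],
    [[0, 0, 0], [0, 0, 0]],
    [[0, 0, 0], [0, 0, 0]],
    [[0, 0, 0], [0, 0, 0]],
  ],
)

```text
clock: 10.3
tool_pos: [0.5269, -0.0295, 0.0515]
eef_rot: [0.737, 0.676, 0.0, 0.0]
contact_force: [-1.9, 0.3, 11.0]
opening: 0.065
finger_force: 50.0
```

Run:
```python
from h import *
st()
im,dd=r.snapshot("side")
cv2.imwrite("pics/home.png",cv2.resize(im[110:230,225:385],None,fx=5,fy=5,interpolation=2)[:,:,::-1])
```

```text
t 10.3 pos [ 0.5269 -0.0295  0.0515] z [ 6.e-04 -3.e-04 -1.e+00] yaw_y -4.91 F [-1.85  0.33 11.  ] M [-0.07  0.27 -0.02] open 0.065 ff 50.00292694196105
```

View pics/home.png

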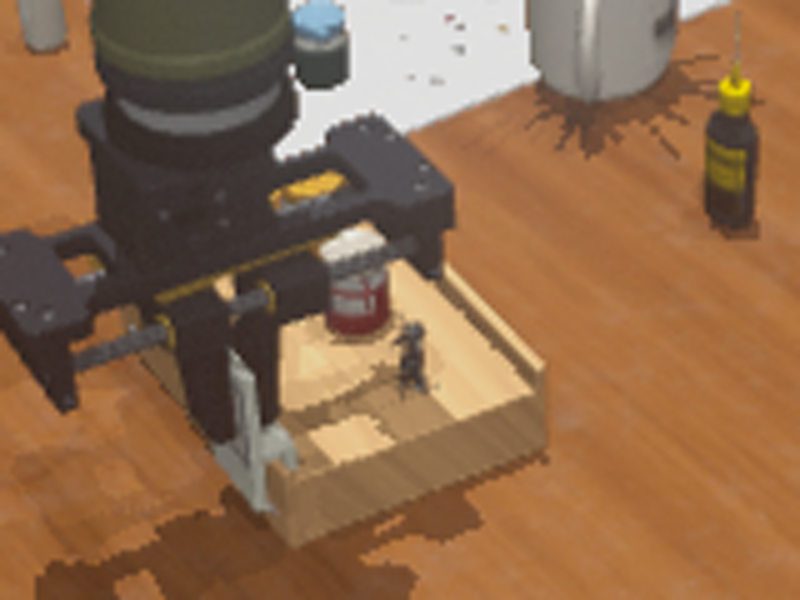

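The plate is in front of the lip at (255,480) in the crop and the bridge rests on it. The figure at (412,360) and the pot at (357,285) haven't moved. The jump in force to 11 N over 0.5 mm shows the clip has bottomed out.

Run:
```python
from h import *
print(r.finish_job())
st()
```

```text
the job is handed in; nothing more can be done
None
the job is handed in; nothing more can be done
```

The white clip sits fully home in the right bay, in front of the figure, gripped at 50 N and pressed down with about 11 N. The figure and the pots in view had not moved, and the job was handed in at about 10 s, with no verdict shown.

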